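# Lay the cutting guide flush against the cheese

### The arm

A 6-joint arm with a two-finger parallel gripper is mounted at the origin on the work surface. World frame = base frame: x ahead of the robot, y to its left, z up, the work surface at z = 0. Lengths are in mm, angles in degrees, forces in N, time in s.
With the tool pointing down it reaches from about 300 to 850 mm from the base axis. Payload 4.2 kg.
Tool frame: the origin (TCP) lies at the very end of the fingers, on their centre line; the grasp point (between the pads) lies 19 mm behind it; z points along the fingers, y is the line along which they close (so a half turn about z gives the same grasp; the last joint's range is limited). The gripper opens to 91 mm and grips with 3 to 60 N. Pads are 32 mm wide; open, the fingers measure 118 mm over their backs; the gripper's body (76 mm by 178 mm) begins 60 mm behind the grasp point.
Start: joints at [-66.062, 18.312, 89.639, -0, 72.044, -1.146], TCP at [243.775, -520.785, 213.976] pointing down, gripper open.
Joint ranges: [-177.97, 177.97], [-48.28, 115.42], [12.27, 149.76], [-77.06, 257.06], [2.81, 150.46], [-146.56, 146.56]. Speed limits (degrees/s): [147.25, 147.25, 180, 180, 180, 180].

### API

Orientations are given as a 3x3 rotation matrix whose columns are the frame's x, y, z axes.
In Python, from bench import env gives the robot as it stands.
- The arm moves only by the tool jog_arm, never from a script. Its argument "commands" is one flat list of numbers, 5 for each row, row after row: the finger opening in mm, from 0 to 91.2, then the shift along the tool's x, y, z in units of 25 mm (1.0 is 25 mm), then the turn about the tool's z in units of 10 degrees (1.0 is 10 degrees). A call has 1 to 20 rows; each row shifts and turns the commanded pose from where the row before left it, along the tool's axes as they then stand; what a row does not reach is not made up. A row lasts 1/8 s, in which the tool goes at most 62.5 mm and 10.7 degrees, less where a joint would pass 70% of its speed; a pose out of reach is approached as far as the arm can. A call is refused whole if a number of a shift passes 1 or a number of a turn 1, either way. A call with a gripper value outside its range is refused whole. The fingers move at their own pace and stop on an object; "newtons" is the grip in N (left out, the last holds). Time passes only in rows, so rows that do not move let the fingers close. It gives the time, the measured TCP pose, the force, the opening and the grip force at its end, in the units of the state.
- env.read_state(): the state, without advancing time (a new reading comes with each control period).
- env.snapshot(name): name is "scene" or "top"; returns a dict with "color" (400x640x3 uint8, red, green, blue), "z_map" (400x640 float32, mm along the optical axis (not along the pixel's ray), 0 where there is no reading), "K" (3x3 intrinsics, pixels), "rvec" (rotation vector, rad) and "tvec" (3), from world to camera coordinates, as OpenCV has them. Camera axes: x right, y down, z forward; pixel columns grow to the right and rows downward; lengths in mm; the calibration is good to about 2 mm. A picture is of the moment at which its call begins.
- env.close_job(): hands the job in; it is judged then, once.
Trained networks look in a picture, given as the dict that the camera call returned (one of the last four; its "shot" number tells which), for a name from the list of things; names that differ only in an ending like _2 or _b are one class to them, and where a whole thing is asked for, a point or a joint stands for the part that bears it (a point fixed in the world has none). Each returns a list of dicts, best first, with "conf" (0 to 1); they miss things now and then, are a little off and sometimes report something else, mostly with a low value. They report only what shows in the picture. A call takes as long as a camera call.
- env.cut_out(picture, label): "region" (400x640 bool, what is visible of it) and "position" ([column, row] in pixels, amid what is visible of it).
The state is a dict: "clock": time; "q": joint angles; "qd": joint speeds; "tau": joint torques, N m; "tcp_pos": TCP position; "tool_rot": TCP orientation; "force": force on the tool from outside, world axes, zero at the start; "torque": the same for the moment, N m; "width": finger opening in mm; "finger_force": force on a finger pad.
Only numpy, scipy, OpenCV 4.12 (cv2) and the standard library are available. Lean on these libraries where they do the work, as an engineer would, in place of code of your own. Each camera call takes 0.05 s, during which the arm holds its last target. There are 200 camera calls.

### The job

First clear the red-capped jar off the chopping board and stand it upright on the empty cork pad in the steel tray, between or beside the other two jars. Then take the aluminium cutting guide from its sloping rest and lay it flat on the board with its red-striped edge flush against the bare cut face of the cheese, running past both ends of that face, and let go. Do not tip the jar, shove the cheese out of its place or disturb the other things on the table.

Things in the scene. Friction and masses are not known exactly. Their poses are not given: they have to be found in the camera images.
- board: White chopping board, 300 (its x) x 280 (its y) x 20 mm, fixed to the table. Origin: centre of the underside; top 20 mm above it.
- cheese: Loose pale yellow block on the board, 80 (its x) x 180 (its y) x 50 mm high, 0.8 to 1.1 kg. Dark red rind covers its +x side and both ends; the bare cut face is the long upright face on its -x side (roughly towards the robot), 40 mm from the origin. Origin: centre of the underside, z up.
- cut_left (a point): Point on the cheese: the +y end of the lower edge of the bare cut face (on the board). Axes as the cheese.
- cut_right (a point): Point on the cheese: the -y end of the lower edge of the bare cut face, 180 mm from cut_left. Axes as the cheese.
- rest: Fixed steel stand holding the guide on a slope of 30 degrees (0.524 rad) that faces its -x side (roughly towards the robot); foot 120 (x) x 200 (y) mm, 75 mm high at its +x side. A lip 8 mm proud runs along the slope's lower end, which is at x = -40, z = 30 mm in its frame. Origin: centre of the foot, on the table.
- guide: Loose straightedge: flat aluminium blade 70 (its x) x 220 (y) x 5 mm, 0.25 kg; dark wood handle on its upper face, 14 (x) x 90 (y) mm, 5 to 43 mm above the underside, centred at x = -12, y = 0. The working edge, red stripe, is the +x edge (x = 35). Origin: centre of the underside, z to the handle's side. Starts on the rest's slope, z tilted 30 degrees to the rest's -x, red edge uppermost.
- jar: Loose mustard-yellow jar with a red cap, 46 mm diameter, 70 mm high, 0.14 kg, upright. Origin: centre of the underside. It starts on the board, close before the cut face where the guide must lie.
- tray: Fixed open steel tray, 215 (its x) x 130 (its y) mm, walls 22 mm high and 4 mm thick, floor 4 mm thick, with three places in a row along its x, 65 mm apart: two jars and the cork pad. Origin: centre of the underside.
- pad: Cork disc, 56 mm diameter, 3 mm thick, fixed on the floor of the tray at one of its three places. Origin: centre of its underside, z up.
- jar_green: Bystander: loose green jar with a black cap in the tray, 46 mm diameter, 70 mm high. Origin: centre of the underside.
- jar_brown: Bystander: loose brown jar with a white cap in the tray, 46 mm diameter, 70 mm high. Origin: centre of the underside.
- mill: Bystander: dark wooden pepper mill, 52 mm diameter, 180 mm high. Origin: centre of the underside.
- oil: Bystander: green glass oil bottle, 60 mm diameter, 200 mm high. Origin: centre of the underside.
- jug: Bystander: steel mug, 72 mm diameter, 110 mm high, handle on its +y side. Origin: centre of the underside.
- ramekin: Bystander: white ceramic ramekin, 80 mm diameter, 40 mm high. Origin: centre of the underside.

How it is judged (in metres and radians):
On the way, in this order (a step that is already met when the one before it is completed fails the run):
1. the red-capped jar stands upright on the cork pad, let go (horizontal distance between jar and pad below 0.015 m and angle between jar's own z axis and vertical below 0.1 rad and z of jar in the frame of pad between -0.001 and 0.008 m and contact force between the fingers and jar below 0.1 N), for 0.2 s.
2. the guide lies flat on the board, red-striped edge flush against the whole cut face, let go (x of cut_left in the frame of guide between 0.0325 and 0.0375 m and z of cut_left in the frame of guide between -0.004 and 0.004 m and y of cut_left in the frame of guide between 0.068 and 0.112 m and x of cut_right in the frame of guide between 0.0325 and 0.0375 m and z of cut_right in the frame of guide between -0.004 and 0.004 m and y of cut_right in the frame of guide between -0.112 and -0.068 m and angle between guide's own z axis and vertical below 0.04 rad and contact force between the fingers and guide below 0.1 N), for 0.2 s.
At the end, for the whole second after the job is handed in: Jar upright on the cork pad, centres within 15 mm. Guide flat on the board (0.04 rad, 4 mm), red edge within 2.5 mm of the cut face at both its ends, both ends within the guide's length (2 mm grace). Jar, guide and cheese at rest and let go (all of step 1 and all of step 2 and linear speed of each of jar, guide, cheese below 0.02 m/s and angle between cheese's own z axis and vertical below 0.04 rad); the robot touches nothing.
It fails at once if the red-capped jar is tipped over (more than 0.6 rad) (angle between jar's own z axis and vertical above 0.6 rad).
It fails at once if the cheese is shoved more than 30 mm or tipped (distance of cheese from where it was at the start of the episode above 0.03 m or angle between cheese's own z axis and vertical above 0.25 rad).
It fails at once if another thing (jars in the tray, mill, oil bottle, mug, ramekin) is moved more than 20 mm or toppled (distance of any of jar_green, jar_brown, mill, oil, jug, ramekin from where it was at the start of the episode above 0.02 m or angle between any of jar_green, jar_brown, mill, oil, jug, ramekin's own z axis and vertical above 0.3 rad).
It also fails if it takes over 67 s, if anything falls off the work surface, if the arm or the gripper's body presses on something with over 40 N, if the wrist force passes 120 N, or if a joint passes its speed limit or range.

## Working session

There is one attempt and no reset: what is moved stays moved. The work goes in short steps, Python scripts to look and compute and a tool call to move; the robot and the scene stay as the last step left them, time stands still between calls to the robot, and variables do not carry over. Pictures are saved under pics/ and viewed, at most 10 in all, crops included, and the job is handed in when it is done.

Besides the shell and the picture viewer there is one more tool, called after "Emit:" as a command line: name --argument value ..., lists and objects as JSON in quotes. jog_arm: Moves the arm, as the interface text tells. Its arguments: {"type":"object","properties":{"commands":{"type":"array"},"newtons":{"type":"number"}},"required":["commands"]}

```bash
ls; mkdir -p pics; cat > h.py <<'E'
import numpy as np, cv2
from bench import env
def cam(s):
    R=cv2.Rodrigues(np.array(s["rvec"],float))[0]; return R,np.array(s["tvec"],float).ravel(),np.array(s["K"],float)
def cloud(s):
    R,t,K=cam(s); z=s["z_map"].astype(float); v,u=np.mgrid[:400,:640]
    P=np.stack([(u-K[0,2])/K[0,0]*z,(v-K[1,2])/K[1,1]*z,z],-1)
    W=(P-t)@R; W[z==0]=np.nan; return W
def save(s,n): cv2.imwrite(f"pics/{n}.png",s["color"][:,:,::-1])
E
python3 - <<'E'
from h import *
print(env.read_state())
for c in("scene","top"):
    s=env.snapshot(c); save(s,c+"0"); W=cloud(s); R,t,K=cam(s); print(c,-R.T@t)
    np.savez(f"{c}0.npz",W=W,color=s["color"])
    for n in["cheese","guide","jar","pad","tray","rest","board","jar_green","jar_brown","mill","oil","jug","ramekin"]:
        r=env.cut_out(s,n)
        for d in r[:2]:
            m=d["region"]; w=W[m]; w=w[~np.isnan(w[:,0])]
            np.save(f"m_{c}_{n}.npy",r[0]["region"])
            top=w[w[:,2]>np.percentile(w[:,2],95)-4]
            c2,(a,b),ang=cv2.minAreaRect(top[:,:2].astype(np.float32))
            print(n,round(d["conf"],2),np.round(d["position"]),len(w),"med",np.median(w,0).round(),"top rect",np.round(c2,1),round(a),round(b),round(ang,1),"z",np.percentile(w[:,2],[5,95]).round(1))
E
```

```text
pics
{'clock': 0.0, 'q': array([-6.60624921e+01,  1.83522215e+01,  8.97072166e+01, -1.88052002e-03,
        7.20435734e+01, -1.14681226e+00]), 'qd': array([-0.00969176,  0.02312332,  0.0716059 , -0.04311118,  0.02938823,
       -0.00399674]), 'tau': array([ 5.23183062e-04, -4.12460268e+01, -2.31975782e+01,  7.26906513e-02,
        4.56985726e-02, -1.45488543e-04]), 'tcp_pos': array([ 243.54774665, -520.3093795 ,  213.108973  ]), 'tool_rot': array([[ 9.05680554e-01,  4.23960092e-01, -7.58012710e-04],
       [ 4.23960770e-01, -9.05679086e-01,  1.63058200e-03],
       [ 4.78543702e-06, -1.79815406e-03, -9.99998383e-01]]), 'force': array([-0.16453181,  1.41399634, -0.29273645]), 'torque': array([-0.02411167, -0.0110617 ,  0.02081432]), 'finger_force': 0.0, 'width': 90.70598188639624}
scene [ 793.86585121 -540.44267113  898.27106055]
cheese 0.81 [348. 206.] 2195 med [598. -12.  70.] top rect [594.    7.4] 81 184 4.9 z [28.2 72.5]
guide 0.65 [371. 119.] 984 med [538. 323.  59.] top rect [511.4 334.2] 15 88 10.7 z [39.3 79.4]
jar 0.76 [316. 200.] 419 med [520. -36.  80.] top rect [514.8 -24
[... 1979 characters left out ...]
21.8]
jar_brown 0.92 [460. 181.] 392 med [ 592. -357.   71.] top rect [ 595.5 -363.9] 41 41 68.8 z [ 7.7 77. ]
mill 0.88 [226. 122.] 622 med [728. 246. 135.] top rect [739.3 253.2] 24 24 19.3 z [ 20.5 174.6]
oil 0.8 [417. 127.] 840 med [ 711. -235.  128.] top rect [ 722.6 -243. ] 26 26 62.2 z [ 13.3 200.1]
oil 0.41 [387. 269.] 741 med [ 367. -174.    8.] top rect [ 365.4 -170.4] 75 77 87.6 z [ 1.9 40.6]
jug 0.83 [255. 274.] 937 med [355. 173.  21.] top rect [358.3 169. ] 70 69 89.2 z [  0.7 111.2]
jug 0.34 [320. 179.] 2304 med [591.   8.  70.] top rect [594.6   7.7] 82 181 5.0 z [50.3 73.7]
ramekin 0.68 [389. 270.] 777 med [ 366. -175.    8.] top rect [ 365.4 -170.4] 76 76 89.1 z [ 1.2 40.6]
```

View pics/scene0.png

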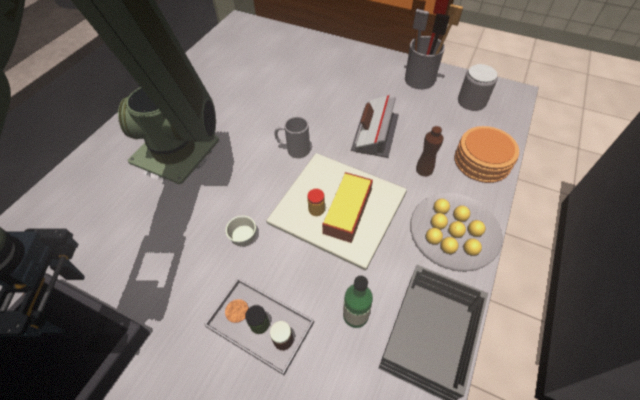

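```bash
cat > rel.py <<'E'
# shift in tool units to reach world target (x,y,z) and heading h of tool x (deg)
import sys
from h import *
def rel(x,y,z,h):
    s=env.read_state();R=s["tool_rot"];d=np.array([x,y,z])-s["tcp_pos"]
    c=np.degrees(np.arctan2(R[1,0],R[0,0])); print("t",round(s["clock"],2),"tcp",s["tcp_pos"].round(1),"head",round(c,2),"w",round(s["width"],1),"F",s["force"].round(1),
    "\nshift units (current axes)",(R.T@d/25).round(3),"turn units",round(((c-h+180)%360-180)/10,3))
    a=np.radians(h);Rn=np.array([[np.cos(a),np.sin(a),0],[np.sin(a),-np.cos(a),0],[0,0,-1]]);print("in final axes",(Rn.T@d/25).round(3))
if __name__=="__main__": rel(*map(float,sys.argv[1:5]))
E
python3 rel.py 513.8 -23.8 150 4.9
python3 - <<'E'
from h import *
for c in("scene","top"):
    W=np.load(c+"0.npz")["W"]; m=np.load(f"m_{c}_guide.npy"); w=W[m]; w=w[~np.isnan(w[:,0])]
    # guide blade plane with yaw 9.6
    for yaw in (9.6,):
        a=np.radians(yaw); ux=np.array([np.cos(a),np.sin(a)]); uy=np.array([-np.sin(a),np.cos(a)])
        X=w[:,:2]@ux; Y=w[:,:2]@uy
        r=[np.percentile(q,[1,50,99]).round(1) for q in(X,Y,w[:,2])]; print(c,r)
    far=np.abs(Y-(np.percentile(Y,1)+np.percentile(Y,99))/2)>52
    A=np.c_[w[far],np.ones(far.sum())]
    k,*_=np.linalg.lstsq(A[:,[0,1,3]],w[far][:,2],rcond=None)
    print("plane",k.round(3),"slope deg",np.degrees(np.arctan(np.hypot(k[0],k[1]))),"dir",np.degrees(np.arctan2(k[1],k[0])),far.sum())
    h=w[:,2]-(A.shape and (w[:,0]*k[0]+w[:,1]*k[1]+k[2])); hd=h>15
    print("handle rect",cv2.minAreaRect(w[hd][:,:2].astype(np.float32)),w[hd].max(0),w[hd].min(0))
    print("blade rect",cv2.minAreaRect(w[np.abs(h)<5][:,:2].astype(np.float32)))
E
```

```text
t 1.4 tcp [ 243.8 -520.8  214. ] head 25.08 w 91.3 F [ 0.2 -0.2 -0.2] 
shift units (current axes) [ 18.21  -13.426   2.558] turn units 2.018
in final axes [ 12.459 -18.885   2.559]
scene [array([554.1, 586.3, 618.3]), array([136.9, 228.6, 353.6]), array([36.3, 59.4, 82.2])]
plane [ 5.44000e-01  9.50000e-02 -2.72155e+02] slope deg 28.9109634473299 dir 9.85235735076055 463
handle rect ((515.8801879882812, 336.4749450683594), (24.92418098449707, 91.20240783691406), 10.931392669677734) [534.00569781 383.08156234  84.05791396] [498.02198616 290.56063877  58.1713666 ]
blade rect ((538.5967407226562, 341.41455078125), (64.44747161865234, 222.57781982421875), 10.392190933227539)
top [array([554.4, 588.4, 617.9]), array([138.4, 242.7, 352.4]), array([33.6, 57.3, 82.3])]
plane [ 5.67000e-01  9.80000e-02 -2.86447e+02] slope deg 29.896433896662906 dir 9.784912335690388 1139
handle rect ((515.814697265625, 336.6417236328125), (24.15719985961914, 89.39517211914062), 8.778585433959961) [533.81906308 380.58443259  85.98061251] [497.78833566 292.14423292  59.19805676]
blade rect ((538.99365234375, 340.160400390625), (62.74818420410156, 218.77197265625), 9.949658393859863)
```

Emit:
jog_arm --commands '[91,0,0,0,1,91,0,0,0,1,91,0.7,-1,0,0,91,0.7,-1,0,0,91,0.7,-1,0,0,91,0.7,-1,0,0,91,0.7,-1,0,0,91,0.7,-1,0,0,91,0.7,-1,0,0,91,0.7,-1,0,0,91,0.7,-1,0,0,91,0.7,-1,0,0,91,0.7,-1,0,0,91,0.7,-1,0,0,91,0.7,-1,0,0,91,0.7,-1,0,0,91,0.7,-1,0,0,91,0.7,-1,0,0,91,0.7,-1,0,0,91,0.6,-1,0,0]'

```text
clock: 3.9
tcp_pos: [515.7, -43.9, 214.0]
tool_rot: [[0.996, 0.089, 0.0], [0.089, -0.996, -0.0], [0.0, 0.0, -1.0]]
force: [-0.2, -1.3, -0.1]
width: 90.9
finger_force: 0.0
```

```bash
python3 rel.py 513.8 -23.8 57 4.9
```

```text
t 3.9 tcp [515.7 -43.9 214. ] head 5.09 w 90.9 F [-0.2 -1.3 -0.1] 
shift units (current axes) [-0.007 -0.81   6.28 ] turn units 0.019
in final axes [-0.008 -0.809  6.28 ]
```

Emit:
jog_arm --commands '[80,0,-0.8,0,0,80,0,0,1,0,80,0,0,1,0,80,0,0,1,0,80,0,0,1,0,80,0,0,1,0,80,0,0,1,0,80,0,0,0.55,0,80,0,0,0,0,35,0,0,0,0,35,0,0,0,0,35,0,0,0,0,35,0,0,0,0,35,0,0,0,0]' --newtons 12

```text
clock: 5.65
tcp_pos: [513.6, -25.0, 50.6]
tool_rot: [[0.996, 0.089, 0.001], [0.089, -0.996, -0.0], [0.001, 0.0, -1.0]]
force: [-0.3, 0.3, 2.5]
width: 45.7
finger_force: 12.0
```

Emit:
jog_arm --commands '[35,0,0,-0.5,0,35,0,0,-1,0,35,0,0,-1,0,35,0,0,-0.8,0.9]'

```text
clock: 6.15
tcp_pos: [513.6, -25.0, 134.2]
tool_rot: [[0.997, -0.073, 0.001], [-0.073, -0.997, -0.0], [0.001, 0.0, -1.0]]
force: [-0.1, -0.3, -3.1]
width: 45.7
finger_force: 12.0
```

```bash
python3 rel.py 464.7 -353 50 -3.7
```

```text
t 6.15 tcp [513.6 -25.  134.2] head -4.16 w 45.7 F [-0.1 -0.3 -3.1] 
shift units (current axes) [-1.001 13.228  3.369] turn units -0.046
in final axes [-1.104 13.22   3.369]
```

Emit:
jog_arm --commands '[35,-0.2,0.5,0,0,35,-0.2,1,0,0,35,-0.2,1,0,0,35,-0.2,1,0,0,35,-0.2,1,0,0,35,0,1,0,0,35,0,1,0,0,35,0,1,0,0,35,0,1,0,0,35,0,1,0,0,35,0,1,0,0,35,0,1,0,0,35,0,1,0,0,35,0,0.7,0,0,35,0,0,0,0,35,0,0,1,0,35,0,0,1,0,35,0,0,0,0]'

```text
clock: 8.4
tcp_pos: [464.6, -350.6, 81.0]
tool_rot: [[0.998, -0.067, -0.004], [-0.067, -0.998, 0.003], [-0.004, -0.003, -1.0]]
force: [-0.4, -0.1, -0.4]
width: 45.8
finger_force: 12.0
```

```bash
python3 rel.py 464.7 -353 37.5 -3.7
python3 - <<'E'
from h import *
for c in("scene","top"):
    s=env.snapshot(c); save(s,c+"1"); W=cloud(s)
    for n in["jar","pad","jar_green"]:
        for d in env.cut_out(s,n)[:1]:
            w=W[d["region"]]; w=w[~np.isnan(w[:,0])]; top=w[w[:,2]>np.percentile(w[:,2],95)-4]
            c2,(a,b),ang=cv2.minAreaRect(top[:,:2].astype(np.float32)); print(c,n,round(d["conf"],2),np.round(c2,1),round(a),round(b),np.percentile(w[:,2],[2,95]).round(1))
E
```

```text
t 8.4 tcp [ 464.6 -350.6   81. ] head -3.85 w 45.8 F [-0.4 -0.1 -0.4] 
shift units (current axes) [0.016 0.101 1.739] turn units -0.015
in final axes [0.009 0.096 1.739]
scene jar 0.7 [ 479.4 -347.4] 21 45 [ 57.6 121.6]
scene pad 0.55 [ 471.6 -360.1] 54 32 [3.8 9.2]
top jar 0.24 [ 532.7 -345. ] 141 231 [-1.2 23.3]
top pad 0.37 [ 442.9 -332.2] 14 62 [ 2.3 11.2]
top jar_green 0.47 [ 523.7 -330.6] 23 85 [ 5.1 78.1]
```

Emit:
jog_arm --commands '[35,0,0.08,0.6,0,35,0,0,0.6,0,35,0,0,0.3,0,35,0,0,0.2,0,35,0,0,0,0,35,0,0,0,0]'

```text
clock: 9.55
tcp_pos: [466.1, -354.7, 40.5]
tool_rot: [[0.998, -0.068, 0.001], [-0.068, -0.998, -0.001], [0.001, 0.0, -1.0]]
force: [0.7, -0.2, -1.4]
width: 45.8
finger_force: 12.0
```

Emit:
jog_arm --commands '[35,0,-0.04,0.08,0,35,0,0,0,0,35,0,0,0,0]'

```text
clock: 9.93
tcp_pos: [465.9, -353.5, 38.3]
tool_rot: [[0.998, -0.068, 0.0], [-0.068, -0.998, -0.0], [0.0, 0.0, -1.0]]
force: [0.3, -0.5, -0.8]
width: 46.0
finger_force: 12.0
```

Emit:
jog_arm --commands '[35,0,0,0.04,0,35,0,0,0,0,56,0,0,0,0,66,0,0,0,0,70,0,0,0,0,70,0,0,-0.5,0,70,0,0,-1,0,70,0,0,-1,0,70,0,0,-1,0,70,0,0,-1,0]'

```text
clock: 11.18
tcp_pos: [466.0, -353.5, 151.6]
tool_rot: [[0.998, -0.068, 0.001], [-0.068, -0.998, -0.001], [0.001, 0.001, -1.0]]
force: [0.6, -1.0, 0.1]
width: 70.1
finger_force: 0.0
```

Emit:
jog_arm --commands '[70,0,0,0,-1,70,0,0,0,-1,70,0,0,0,-1,70,0,0,0,-1,70,0,0,0,-1,70,0,0,0,-1,70,0,0,0,-1,70,0,0,0,-1,70,0,0,0,-1,70,0,0,0,-1,70,0,0,0,-0.4,70,0.5,0,0,0,70,1,0,0,0,70,1,0,0,0,70,1,0,0,0,70,1,0,0,0,70,1,0,0,0,70,1,0,0,0,70,1,0,0,0,70,1,0,0,0]'

```text
clock: 13.68
tcp_pos: [428.2, -142.6, 149.9]
tool_rot: [[-0.175, 0.985, 0.0], [0.985, 0.175, -0.0], [-0.0, 0.0, -1.0]]
force: [0.5, -0.1, -0.3]
width: 69.9
finger_force: 0.0
```

```bash
python3 rel.py 516 336.8 62 99.8
python3 - <<'E'
from h import *
for c in("scene","top"):
    s=env.snapshot(c); save(s,c+"2"); W=cloud(s)
    for n in["jar","jar_green","jar_brown","guide"]:
        for d in env.cut_out(s,n)[:1]:
            w=W[d["region"]]; w=w[~np.isnan(w[:,0])]; top=w[w[:,2]>np.percentile(w[:,2],95)-4]
            c2,(a,b),ang=cv2.minAreaRect(top[:,:2].astype(np.float32)); print(c,n,round(d["conf"],2),np.round(c2,1),round(a),round(b),np.percentile(w[:,2],[2,95]).round(1))
E
```

```text
t 13.68 tcp [ 428.2 -142.6  149.9] head 100.08 w 69.9 F [ 0.5 -0.1 -0.3] 
shift units (current axes) [18.268  6.814  3.514] turn units 0.028
in final axes [18.3    6.727  3.515]
scene jar 0.73 [ 466.6 -352.6] 42 43 [13.4 78.8]
scene jar_green 0.69 [ 530.5 -357.4] 41 43 [11.  75.8]
scene jar_brown 0.93 [ 596.3 -365.3] 43 43 [12.2 75.7]
scene guide 0.89 [511.8 336.5] 15 91 [ 4.9 79. ]
top jar 0.76 [ 441.3 -288.9] 41 175 [41.7 80.4]
top jar_green 0.64 [ 531.3 -354.5] 36 40 [24.2 77.4]
top jar_brown 0.55 [ 595.5 -364.9] 41 42 [ 1.5 76.8]
top guide 0.66 [512.4 335.9] 16 89 [33.5 78.9]
```

Emit:
jog_arm --commands '[44,0.6,0.5,0,0.03,44,1,0.5,0,0,44,1,0.5,0,0,44,1,0.5,0,0,44,1,0.5,0,0,44,1,0.5,0,0,44,1,0.5,0,0,44,1,0.5,0,0,44,1,0.5,0,0,44,1,0.5,0,0,44,1,0.5,0,0,44,1,0.5,0,0,44,1,0.5,0,0,44,1,0.3,0,0,44,1,0,0,0,44,1,0,0,0,44,1,0,0,0,44,1,0,0,0,44,0.7,0,0,0,44,0,0,1,0]'

```text
clock: 16.68
tcp_pos: [519.8, 337.4, 126.1]
tool_rot: [[-0.171, 0.985, 0.004], [0.985, 0.171, 0.003], [0.002, 0.005, -1.0]]
force: [-1.0, -0.3, 0.5]
width: 44.0
finger_force: 0.0
```

Emit:
jog_arm --commands '[44,0,0,1,0,44,0,0,0,0,44,0,0,0,0]'

```text
clock: 17.05
tcp_pos: [519.1, 335.7, 100.5]
tool_rot: [[-0.17, 0.986, 0.001], [0.986, 0.17, 0.001], [0.0, 0.001, -1.0]]
force: [0.3, -0.3, 0.7]
width: 44.3
finger_force: 0.0
```

```bash
python3 rel.py 516 336.8 62 99.8
python3 - <<'E'
from h import *
s=env.snapshot("scene"); cv2.imwrite("pics/c3.png",cv2.resize(s["color"][50:200,280:480,::-1],(800,600),interpolation=cv2.INTER_CUBIC))
E
```

```text
t 17.05 tcp [519.1 335.7 100.5] head 99.76 w 44.3 F [ 0.3 -0.3  0.7] 
shift units (current axes) [ 0.064 -0.115  1.539] turn units -0.004
in final axes [ 0.064 -0.113  1.539]
```

View pics/c3.png

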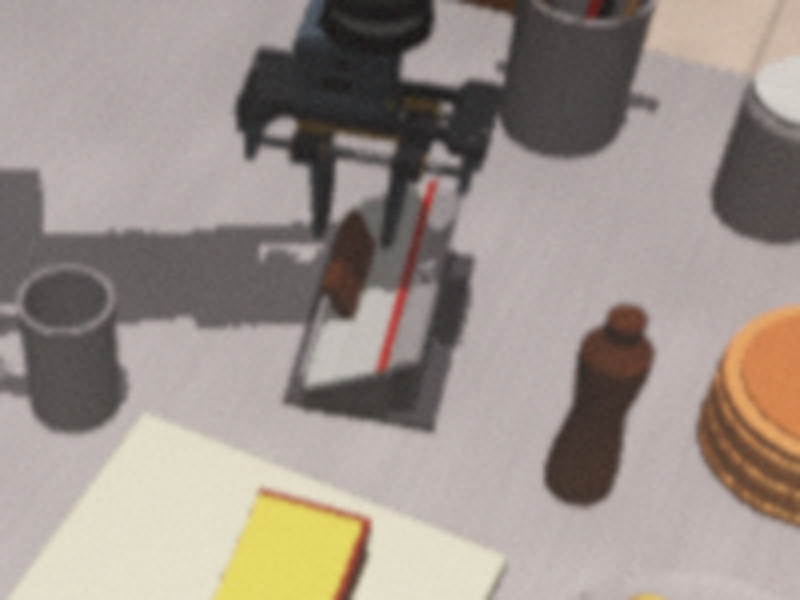

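The crop shows the fingers (tips at 320,235 and 388,240) straddling the dark handle (350,260), with the red stripe uppermost. Descend and close gently.

Emit:
jog_arm --commands '[44,0.06,-0.12,0.6,0,44,0,0,0.6,0,44,0,0,0.3,0,44,0,0,0,0,36,0,0,0,0,28,0,0,0,0,25,0,0,0,0,24,0,0,0,0]' --newtons 8

```text
clock: 18.1
tcp_pos: [513.7, 336.3, 62.4]
tool_rot: [[-0.17, 0.986, -0.003], [0.986, 0.17, -0.001], [-0.0, -0.003, -1.0]]
force: [-5.6, -0.7, 4.5]
width: 24.1
finger_force: 2.7
```

Emit:
jog_arm --commands '[22,0,0,-0.1,0,20,0,0,-0.15,0,18,0,0,-0.15,0,16,0,0,-0.15,0,14,0,0,-0.15,0,10,0,0,-0.15,0,10,0,0,0,0]' --newtons 15

```text
clock: 18.98
tcp_pos: [516.3, 336.9, 84.0]
tool_rot: [[-0.17, 0.985, 0.003], [0.985, 0.17, 0.001], [0.001, 0.003, -1.0]]
force: [0.6, -0.2, 0.7]
width: 15.9
finger_force: 14.5
```

Emit:
jog_arm --commands '[5,0,0,-0.1,0,5,0,0,-0.2,0,5,0,0,-0.4,0,5,0,0,-0.6,0,5,0,0,-0.6,0,5,0,0,0,0]' --newtons 35

```text
clock: 19.73
tcp_pos: [516.1, 337.2, 133.0]
tool_rot: [[-0.17, 0.985, 0.003], [0.985, 0.17, 0.002], [0.001, 0.004, -1.0]]
force: [0.3, 0.7, -2.3]
width: 13.8
finger_force: 34.6
```

```bash
python3 rel.py 516 336.8 62 99.8
cat > g.py <<'E'
from h import *
def guide(c):
    s=env.snapshot(c); W=cloud(s); r=env.cut_out(s,"guide")
    for d in r[:1]:
        w=W[d["region"]]; w=w[~np.isnan(w[:,0])]; w=w[w[:,2]<np.percentile(w[:,2],60)]
        k=np.median(w[:,2]); print(c,"conf",round(d["conf"],2),len(w),np.percentile(w[:,2],[1,10,50,90]).round(1))
        for _ in range(4):
            p,*_=np.linalg.lstsq(np.c_[w[:,:2],np.ones(len(w))],w[:,2],rcond=None); e=np.c_[w[:,:2],np.ones(len(w))]@p-w[:,2]; w=w[abs(e)<max(4,1.5*e.std())]
        print("plane slopes deg",np.degrees(np.arctan(p[:2])).round(1),"rect",cv2.minAreaRect(w[:,:2].astype(np.float32)),len(w), w.mean(0).round(1))
    return s
E
python3 - <<'E'
from g import *
guide("top"); s=guide("scene"); cv2.imwrite("pics/c4.png",cv2.resize(s["color"][50:200,280:480,::-1],(800,600),interpolation=cv2.INTER_CUBIC))
E
```

```text
t 19.73 tcp [516.1 337.2 133. ] head 99.78 w 13.8 F [ 0.3  0.7 -2.3] 
shift units (current axes) [-0.017 -0.018  2.84 ] turn units -0.002
in final axes [-0.013 -0.007  2.84 ]
top conf 0.83 668 [101.1 104.6 107.3 108.8]
plane slopes deg [0.6 0.2] rect ((530.1052856445312, 338.96551513671875), (69.96585083007812, 217.85028076171875), 10.429800987243652) 648 [538.2 277.7 107.1]
scene conf 0.63 629 [ -0.5 102.8 106.3 107.6]
plane slopes deg [1.1 0.3] rect ((528.3038330078125, 338.9583435058594), (70.29734802246094, 222.38296508789062), 9.705789566040039) 558 [534.6 308.7 106.3]
```

View pics/c4.png

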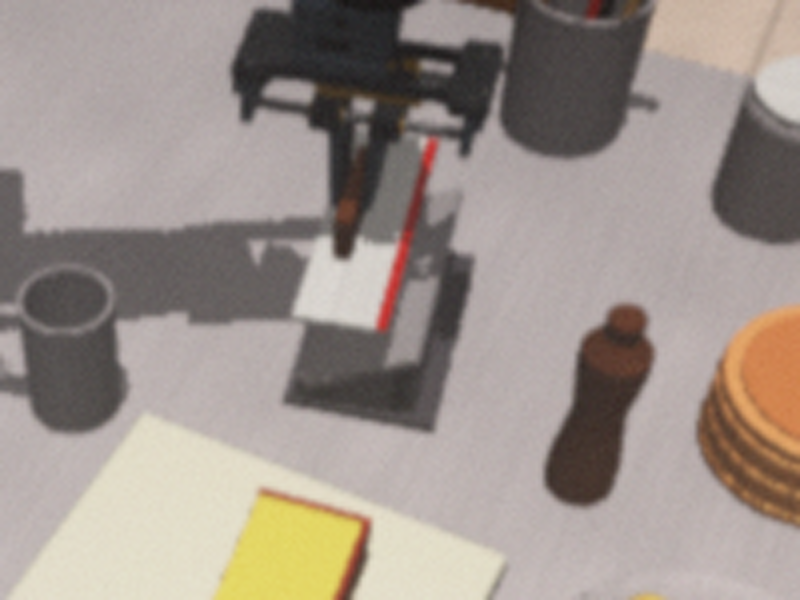

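The picture shows the guide hanging level in the fingers (handle 345,215; red stripe 385,325 to 432,145). Now to the board, short of the cheese.

Emit:
jog_arm --commands '[5,0,0,0,0.49,5,0,0,0,0]'

```text
clock: 20.18
tcp_pos: [514.8, 336.3, 130.2]
tool_rot: [[-0.086, 0.996, -0.001], [0.996, 0.086, -0.001], [-0.001, -0.001, -1.0]]
force: [0.3, -0.7, -2.2]
width: 14.0
finger_force: 34.6
```

```bash
python3 rel.py 495.5 -0.7 56 94.9
```

```text
t 20.18 tcp [514.8 336.3 130.2] head 94.94 w 14.0 F [ 0.3 -0.7 -2.2] 
shift units (current axes) [-13.362  -1.927   2.981] turn units 0.004
in final axes [-13.365  -1.921   2.969]
```

Emit:
jog_arm --commands '[5,-0.4,-0.2,0,0,5,-1,-0.2,0,0,5,-1,-0.2,0,0,5,-1,-0.2,0,0,5,-1,-0.2,0,0,5,-1,-0.2,0,0,5,-1,-0.2,0,0,5,-1,-0.2,0,0,5,-1,-0.2,0,0,5,-1,-0.1,0,0,5,-1,0,0,0,5,-1,0,0,0,5,-1,0,0,0,5,-0.9,0,0,0,5,0,0,0,0,5,0,0,1,0,5,0,0,1,0,5,0,0,0.6,0,5,0,0,0,0,5,0,0,0,0]'

```text
clock: 22.68
tcp_pos: [496.8, 1.3, 66.7]
tool_rot: [[-0.085, 0.996, 0.002], [0.996, 0.085, -0.0], [-0.0, 0.002, -1.0]]
force: [0.2, 0.3, -0.8]
width: 13.7
finger_force: 34.6
```

```bash
python3 rel.py 495.5 -0.7 52 94.9
python3 - <<'E'
from g import *
guide("scene"); s=guide("top"); W=cloud(s)
w=W[env.cut_out(s,"cheese")[0]["region"]]; w=w[w[:,2]>66]; print(cv2.minAreaRect(w[:,:2].astype(np.float32)))
cv2.imwrite("pics/c5.png",cv2.resize(s["color"][130:280,230:430,::-1],(800,600),interpolation=cv2.INTER_CUBIC))
E
```

```text
t 22.68 tcp [496.8   1.3  66.7] head 94.9 w 13.7 F [ 0.2  0.3 -0.8] 
shift units (current axes) [-0.076 -0.059  0.587] turn units -0.0
in final axes [-0.076 -0.058  0.587]
scene conf 0.7 699 [37.8 39.9 41.7 43.1]
plane slopes deg [1.4 0.2] rect ((509.46783447265625, 1.5906448364257812), (70.66197204589844, 218.5230255126953), 5.165632724761963) 694 [514.1 -41.3  41.6]
top conf 0.81 303 [35.5 38.4 40.9 42.7]
plane slopes deg [0.8 0.1] rect ((509.5426025390625, 3.2824249267578125), (68.95669555664062, 220.28387451171875), 3.8295114040374756) 296 [503.3  34.7  40.8]
((582.3560180664062, 7.076957702636719), (107.49897003173828, 180.56222534179688), 4.443478107452393)
```

View pics/c5.png

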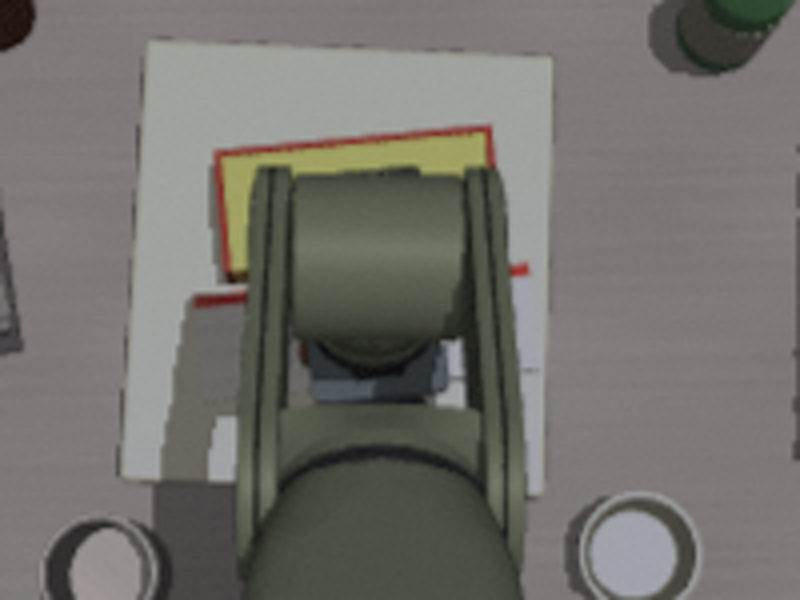

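The guide (red edge at rows 268–300) is parallel to the cheese and overlaps both its ends, about 10 mm short. Lower.

Emit:
jog_arm --commands '[5,0,0,0.3,0,5,0,0,0.2,0,5,0,0,0.1,0,5,0,0,0,0,5,0,0,0,0]'

```text
clock: 23.55
tcp_pos: [496.1, 1.2, 50.9]
tool_rot: [[-0.085, 0.996, 0.0], [0.996, 0.085, -0.0], [-0.0, 0.0, -1.0]]
force: [-0.6, -0.3, -1.5]
width: 13.5
finger_force: 34.8
```

Emit:
jog_arm --commands '[5,0,0,0.08,0,5,0,0,0,0,5,0,0,0,0]'

```text
clock: 23.92
tcp_pos: [497.1, 1.2, 49.7]
tool_rot: [[-0.085, 0.996, 0.002], [0.996, 0.085, -0.0], [-0.0, 0.002, -1.0]]
force: [0.8, 0.6, 5.4]
width: 13.7
finger_force: 35.0
```

Emit:
jog_arm --commands '[24,0,0,0,0,30,0,0,0,0,30,0,0,0,0,30,0,0,0.3,0,30,0,0,0.3,0,30,0,0,0,0,5,0,0,0,0,5,0,0,0,0,5,0,0,0,0,5,0,0,0,0]' --newtons 15

```text
clock: 25.18
tcp_pos: [496.4, 1.1, 34.1]
tool_rot: [[-0.085, 0.996, 0.001], [0.996, 0.085, -0.0], [-0.0, 0.001, -1.0]]
force: [0.6, 0.8, -0.8]
width: 13.7
finger_force: 15.0
```

Emit:
jog_arm --commands '[5,0,0.08,0,0,5,0,0.08,0,0,5,0,0.08,0,0,5,0,0.06,0,0,5,0,0,0,0,5,0,0,0,0]'

```text
clock: 25.92
tcp_pos: [503.4, 1.8, 34.1]
tool_rot: [[-0.085, 0.996, -0.0], [0.996, 0.085, -0.0], [-0.0, -0.0, -1.0]]
force: [-3.4, -0.4, 5.3]
width: 13.5
finger_force: 15.0
```

Emit:
jog_arm --commands '[5,0,0.06,0,0,5,0,0,0,0,5,0,0,0,0]'

```text
clock: 26.3
tcp_pos: [504.9, 1.9, 34.1]
tool_rot: [[-0.085, 0.996, -0.0], [0.996, 0.085, -0.0], [-0.0, -0.0, -1.0]]
force: [-3.6, 0.0, 5.2]
width: 13.9
finger_force: 15.0
```

Emit:
jog_arm --commands '[5,0,0.06,0,0,5,0,0,0,0,5,0,0,0,0]'

```text
clock: 26.68
tcp_pos: [506.4, 2.1, 34.1]
tool_rot: [[-0.085, 0.996, -0.0], [0.996, 0.085, -0.0], [-0.0, -0.0, -1.0]]
force: [-2.5, -0.9, 5.9]
width: 14.1
finger_force: 15.0
```

Emit:
jog_arm --commands '[5,0,0.05,0,0,5,0,0,0,0,5,0,0,0,0]'

```text
clock: 27.05
tcp_pos: [506.4, 2.1, 34.1]
tool_rot: [[-0.085, 0.996, -0.003], [0.996, 0.085, -0.0], [0.0, -0.003, -1.0]]
force: [-6.4, -0.4, 9.4]
width: 14.4
finger_force: 15.0
```

Emit:
jog_arm --commands '[5,0,0.05,0,0,5,0,0,0,0,5,0,0,0,0]'

```text
clock: 27.42
tcp_pos: [506.4, 2.1, 34.1]
tool_rot: [[-0.085, 0.996, -0.005], [0.996, 0.085, -0.0], [0.0, -0.005, -1.0]]
force: [-9.7, -0.3, 11.0]
width: 13.9
finger_force: 15.0
```

Emit:
jog_arm --commands '[5,0,0.05,0,0,5,0,0,0,0,5,0,0,0,0]'

```text
clock: 27.8
tcp_pos: [506.4, 2.1, 34.0]
tool_rot: [[-0.085, 0.996, -0.008], [0.996, 0.085, -0.0], [0.0, -0.008, -1.0]]
force: [-10.3, -1.5, 12.8]
width: 13.4
finger_force: 15.0
```

Emit:
jog_arm --commands '[5,0,0.06,0,0,5,0,0,0,0,5,0,0,0,0]'

```text
clock: 28.18
tcp_pos: [506.4, 2.1, 34.0]
tool_rot: [[-0.085, 0.996, -0.011], [0.996, 0.085, -0.001], [0.0, -0.011, -1.0]]
force: [-14.7, -3.1, 16.1]
width: 14.3
finger_force: 15.0
```

```bash
python3 -c "
from h import *
s=env.read_state(); print(s['torque'],s['force'])
s=env.snapshot('scene'); cv2.imwrite('pics/c6.png',cv2.resize(s['color'][140:260,270:430,::-1],(800,600),interpolation=cv2.INTER_CUBIC))"
```

```text
[-0.36143579  2.13673425 -0.05653757] [-14.71016418  -3.09168478  16.13499988]
```

View pics/c6.png

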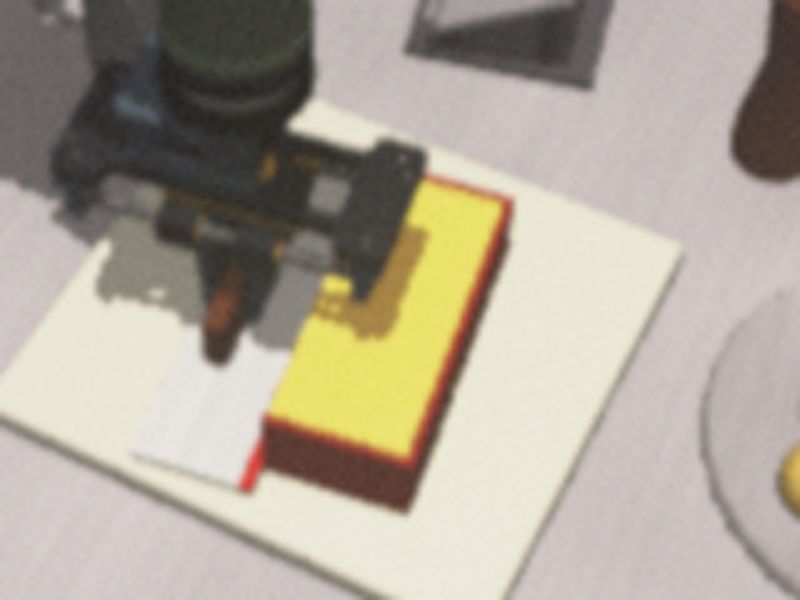

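The red edge sits against the cut face along the visible end (265,450), and the small yaw torque (−0.06 N·m) says the contact is even. Unload most of the push, then release.

Emit:
jog_arm --commands '[5,0,-0.07,0,0,5,0,-0.07,0,0,5,0,0,0,0,5,0,0,0,0]'

```text
clock: 28.72
tcp_pos: [506.5, 2.1, 34.0]
tool_rot: [[-0.085, 0.996, -0.004], [0.996, 0.085, -0.0], [0.0, -0.004, -1.0]]
force: [-6.8, -1.3, 8.7]
width: 13.7
finger_force: 15.0
```

Emit:
jog_arm --commands '[5,0,-0.03,0,0,5,0,0,0,0,20,0,0,0,0,28,0,0,0,0,28,0,0,0,0,28,0,0,-0.4,0,28,0,0,-0.8,0,28,0,0,-1,0,28,0,0,-1,0,28,0,0,-1,0,28,0,-1,-1,0,28,0,-1,-1,0,28,0.5,-1,0,0,28,1,-1,0,0,28,1,-1,0,0,28,1,-1,0,0,28,1,0,0,0,28,1,0,0,0,28,1,0,0,0,28,1,0,0,0]'

```text
clock: 31.22
tcp_pos: [342.1, 177.1, 189.7]
tool_rot: [[-0.085, 0.996, 0.001], [0.996, 0.085, 0.001], [0.0, 0.001, -1.0]]
force: [-0.2, -0.8, 0.1]
width: 27.9
finger_force: 0.0
```

```bash
python3 - <<'E'
from g import *
guide("scene"); s=guide("top"); W=cloud(s)
w=W[env.cut_out(s,"cheese")[0]["region"]]; w=w[w[:,2]>66]; print("cheese",cv2.minAreaRect(w[:,:2].astype(np.float32)))
cv2.imwrite("pics/c7.png",cv2.resize(s["color"][140:260,240:400,::-1],(800,600),interpolation=cv2.INTER_CUBIC))
s=env.snapshot("scene");W=cloud(s);w=W[env.cut_out(s,"jar")[0]["region"]];w=w[w[:,2]>70];print("jar",cv2.minAreaRect(w[:,:2].astype(np.float32)))
E
```

```text
scene conf 0.78 877 [19.9 22.6 24.5 25.6]
plane slopes deg [0.1 0.1] rect ((512.425537109375, 3.2837905883789062), (72.45335388183594, 226.0921173095703), 8.599516868591309) 864 [518.9 -13.5  24.3]
top conf 0.83 1289 [18.5 21.1 24.  25.6]
plane slopes deg [-0. -0.] rect ((519.66845703125, 6.3515777587890625), (70.5486068725586, 220.1363525390625), 4.982456207275391) 1245 [519.7   5.5  23.8]
cheese ((594.6887817382812, 7.907005310058594), (82.3061752319336, 181.4944610595703), 5.305861949920654)
jar ((466.3021545410156, -353.2276916503906), (43.98031234741211, 42.5330696105957), 18.704256057739258)
```

View pics/c7.png

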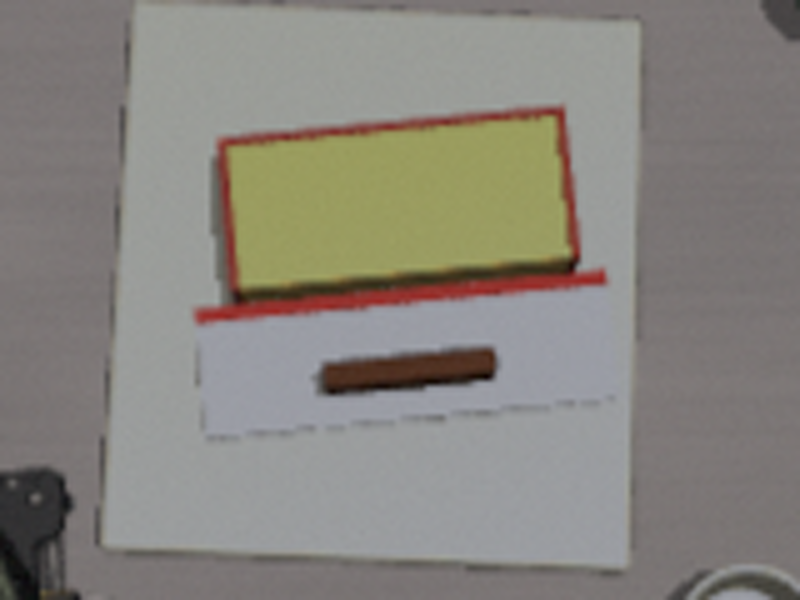

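The top view shows the guide flat and parallel, its red edge (rows 270–318) along the cut face and past both ends. The measured centre spacing is 74.9 mm against 75 mm expected.

```bash
python3 -c "
from bench import env
print(env.close_job())"
```

```text
the job is handed in; nothing more can be done
None
```

I handed the job in at about 31 s of robot time; no verdict came back. By my last measurements, the red-capped jar stands about 2 mm off the centre of the cork pad. The guide lies flat on the board and released, its red edge flush with the cut face and past both ends, and the cheese has not moved measurably.

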